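# Split the aroma stones evenly on the console balance

## Robot

A 6-joint arm with a two-finger parallel gripper is mounted at the origin on the work surface. World frame = base frame: x ahead of the robot, y to its left, z up, the work surface at z = 0. Lengths are in m, angles in degrees, forces in N, time in s.
With the tool pointing down it reaches from about 0.35 to 0.875 m from the base axis. Payload 4.2 kg.
Tool frame: the origin (TCP) lies on the centre line of the jaws, within the pads' length; the fingertips stand 8 mm ahead of it and the grasp point (between the pads) lies 11 mm behind it; z points along the fingers, y is the direction in which the jaws open and shut (so a half turn about z gives the same grasp; the last joint's range is limited). The gripper opens to 85 mm and grips with 20 to 120 N. Pads are 22 mm wide; open, the fingers measure 114 mm over their backs; the gripper's body (76 mm by 85 mm) begins 54 mm behind the grasp point. The pads swing forward as they close: fully open they stand 13 mm farther back than shut.
Start: joints at [85.348, 22.042, 0.453, 0, -68.411, -14.817], TCP at [0.208, 0.589, 0.239] pointing down, gripper open.
Joint ranges: [-179.83, 179.83], [-69.29, 118.12], [-61.27, 80.66], [-181.25, 117.63], [-171.15, -9.14], [-177.46, 177.46]. Speed limits (degrees/s): [159.86, 159.86, 180, 180, 180, 180].

## Interface

Orientations are given as a 3x3 rotation matrix whose columns are the frame's x, y, z axes.
In Python, from cell import robot, sensors, viewer, nets gives the robot as it stands. Calls block until the motion is done:
- robot.reach(position, orientation): joint-space move of the TCP to a pose.
- robot.move_linear(position, ori=None, velocity=0.15, force_limit=None): straight line of the TCP; ori=None keeps the orientation; velocity is the mean speed in m/s. With force_limit (N) it stops when the force on the tool has changed by that much, and returns True; else False.
- robot.set_joints(angles): joint-space move.
- robot.open_gripper() and robot.close(): open the fingers fully, or close them until they stop; the grip force is fixed at half the most.
- robot.wait(seconds).
- robot.ik(position, orientation): joint angles nearest the present ones, or None.
- sensors.state(): the state.
- viewer.grab_frame(name): name is "scene" or "top" or "wrist"; returns a dict with "color" (420x560x3 uint8, red, green, blue), "fx", "fy", "cx", "cy" (pixels), "world_from_camera" (4x4, takes a point from camera to world coordinates); the wrist camera has in their place "mount" (4x4, takes a point from camera to tool coordinates, whose origin is the TCP and whose axes are the flange's). Camera axes: x right, y down, z forward; pixel columns grow to the right and rows downward; lengths in m; the calibration is good to about 2 mm. The wrist camera is an equidistant fisheye: a pixel r from the principal point sees the ray r / f radians off the axis. A picture is of the moment at which its call begins: read the wrist's pose just before it. There is no depth.
A pose or a line that the arm cannot do raises robot.MotionError and nothing moves.
- robot.job_done(): hands the job in, once; it reports no verdict.
Trained networks look in a picture, given as the dict that the camera call returned (one of the last four; its "shot" number tells which), for a name from the list of things; names that differ only in an ending like _2 or _b are one class to them, and where a whole thing is asked for, a point or a joint stands for the part that bears it (a point fixed in the world has none). Each returns a list of dicts, best first, with "p" (0 to 1); they miss things now and then, are a little off and sometimes report something else, mostly with a low value. They report only what shows in the picture. A call takes as long as a camera call. They do not tell look-alikes from the thing itself.
- nets.trace(picture, query): "pixels" (420x560 bool, what is visible of it) and "at" ([column, row] in pixels, amid what is visible of it).
The state is a dict: "clock": time; "joints": joint angles; "joint_vel": joint speeds; "effort": joint torques, N m; "ee_pos": TCP position; "tcp_rot": TCP orientation; "force": force on the tool from outside, world axes, zero at the start; "torque": the same for the moment, N m; "grip_width": finger opening in m.
Only numpy, scipy, OpenCV 4.12 (cv2) and the standard library are available. Lean on these libraries where they do the work, as an engineer would, in place of code of your own. Each camera call takes 0.05 s, during which the arm holds its last target.

## Task

The diffuser's four ceramic aroma stones, two large and two small, lie unevenly in the two pans of the balance on the console: portion them into two equal halves by moving stones from pan to pan until the balance rests level. All four must end standing upright in the pans; set each stone down rather than dropping it, and leave the other things on the console alone.

Things in the scene. Friction and masses are not known exactly. Their poses are not given: they have to be found in the camera images.
- large_1: large aroma stone: a plain white ceramic upright cylinder 44 mm in diameter and 48 mm tall, edges just rounded, about 120 g; origin at the centre of its underside, z up along its axis
- large_2: the other large aroma stone: a plain white ceramic upright cylinder 44 mm in diameter and 48 mm tall, edges just rounded, about 120 g; origin at the centre of its underside, z up along its axis (same as large_1)
- small_1: small aroma stone: a plain white ceramic upright cylinder 31 mm in diameter and 48 mm tall, edges just rounded, about 60 g; origin at the centre of its underside, z up along its axis
- small_2: the other small aroma stone: a plain white ceramic upright cylinder 31 mm in diameter and 48 mm tall, edges just rounded, about 60 g; origin at the centre of its underside, z up along its axis (same as small_1). Stones sharing a pan at the start stand in a row along it about 76 mm apart
- balance: the two-pan balance, fixed: wooden base 110 x 420 x 14 mm, thin column 55 mm behind the beam; 530 mm wide over the pans, 309 mm tall. Origin on the console under the middle of the beam; x away from the robot square to the beam, y along it to the left pan, z up. Pan middles 145 mm either side; beam 16 mm wide, 12 mm high, axis 280 mm up. Level, both pan floors are 100 mm above the console
- beam (a joint): tilt of the beam in rad: 0 level, positive with the left pan higher, stops at +-0.06. A weak spring of 1.2 N m/rad holds it level: 10 g more in one pan tilts it about 0.012 rad, 60 g or more to the stop. Where in a pan a stone stands does not matter. It settles within about 1 s
- pan_left_floor (a point): centre of the upper face of the floor of the left (+y) pan, axes as the balance. The pan is a dark steel tray, 100 mm in x by 236 mm in y, rim 5 mm high and 3 mm thick. A steel bar 8 mm thick runs along y over its centre line, axis 165 mm above the floor, so stones can only be reached tilted, from the open near side. The pan always stays level and rises or sinks up to 9 mm with the beam
- pan_right_floor (a point): centre of the upper face of the floor of the right (-y) pan, which is the same as the left one. In both, the overhead bar's end posts stand at the far corners (x +46, y +-114 mm) up to 90 mm above the floor, then lean forward to the bar's ends; nothing stands on the near side. At the start three stones stand in one pan, in any order, and one in the other
- diffuser: empty matte white ceramic diffuser, round, 100 mm wide and 135 mm tall, behind the balance; leave alone. Origin under its centre
- car_key: steel car key, 82 x 32 x 12 mm, lying in front of the balance; leave alone. Origin under its middle
- coaster: round polished granite coaster, 96 mm across and 8 mm thick, in front of the balance; leave alone. Origin under its centre
- bowl: small empty bamboo bowl, 110 mm across and 45 mm high, behind the balance; leave alone. Origin under its centre
- lotion: white plastic bottle of 48 mm diameter, 100 mm tall, to the right; leave alone. Origin under its centre. Farther out, clear of the pans, stand a two-tier bamboo tray (right, 240 x 200 x 115 mm) and a clear acrylic glasses box (left, 92 x 182 x 54 mm), both fixed
Not all that is in view belongs to the job. What is shaped like the small_2 but brown, red or yellow is not meant.

How it is judged:
By the outcome, as a careful person would: the job done as asked, in the order asked, and still so for the second after the job is handed in, with the robot touching nothing.
It also fails if it takes over 53 s, if anything falls off the work surface, if the arm or the gripper's body presses on something with over 40 N, if the wrist force passes 120 N, or if a joint passes its speed limit or range.

## Working session

There is one attempt and no reset: what is moved stays moved. The work goes in short steps, each a Python script; the robot and the scene stay as the last script left them, time stands still between calls to the robot, and variables do not carry over. Pictures are saved under pics/ and viewed, and the job is handed in when it is done.

```bash
ls; mkdir -p pics
python3 - <<'E'
from cell import robot,sensors,viewer,nets
import cv2
s=sensors.state();print(s['clock'],s['ee_pos'],s['tcp_rot'],s['grip_width'])
for n in['scene','top','wrist']:
    f=viewer.grab_frame(n);cv2.imwrite(f'pics/{n}0.png',f['color'][:,:,::-1])
    print(n,f['fx'],f['fy'],f['cx'],f['cy'],f.get('world_from_camera',f.get('mount')))
E
```

```text
pics
0.0 [0.208108   0.58875325 0.23822853] [[ 9.42758254e-01 -3.33476295e-01 -6.60512469e-04]
 [-3.33476944e-01 -9.42756047e-01 -2.04039710e-03]
 [ 5.77219416e-05  2.14386689e-03 -9.99997700e-01]] 0.08531072216228869
scene 396.3875000025302 396.3875000025302 279.6585710653886 212.03675831606543 [[ 0.87966199  0.35388103 -0.31774675  0.89106503]
 [ 0.47555209 -0.66389086  0.57714741 -0.63318728]
 [-0.00670765 -0.65879977 -0.75228842  0.86744665]
 [ 0.          0.          0.          1.        ]]
top 410.45995708487305 410.45995708487305 276.38242318415166 213.1138055713649 [[-0.01039597 -0.99578116  0.09116905  0.50853988]
 [-0.99991441  0.00962811 -0.00885818 -0.0911248 ]
 [ 0.00794302 -0.09125333 -0.99579603  1.1485572 ]
 [ 0.          0.          0.          1.        ]]
wrist 325.19226210127806 325.19226210127806 279.25923277183966 210.82964829796927 [[-1.78960933e-03 -9.48975128e-01 -3.15345847e-01  8.10546801e-02]
 [ 9.99998361e-01 -1.78517100e-03 -3.02916709e-04  1.48047291e-03]
 [-2.75485837e-04 -3.15345872e-01  9.48976767e-01 -1.34211334e-01]
 [ 0.00000000e+00  0.00000000e+00  0.00000000e+00  1.00000000e+00]]
```

View pics/scene0.png

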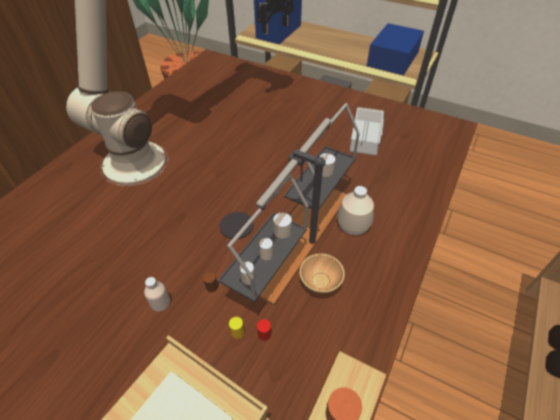

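View pics/top0.png

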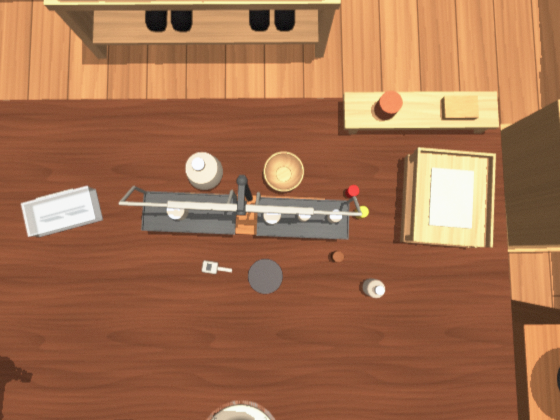

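View pics/wrist0.png

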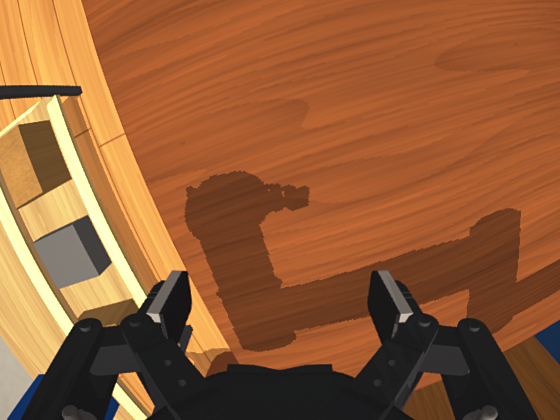

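```bash
cat > h.py <<'E'
from cell import robot,sensors,viewer,nets
import cv2,numpy as np
def ray(f,p):
    d=np.array([(p[0]-f['cx'])/f['fx'],(p[1]-f['cy'])/f['fy'],1.]);T=f['world_from_camera']
    d=T[:3,:3]@d;return T[:3,3],d
def atz(f,p,z):
    o,d=ray(f,p);return o+d*(z-o[2])/d[2]
def proj(f,X):
    T=np.linalg.inv(f['world_from_camera']);c=T[:3,:3]@np.asarray(X)+T[:3,3]
    return np.array([f['cx']+f['fx']*c[0]/c[2],f['cy']+f['fy']*c[1]/c[2]])
E
python3 - <<'E'
from h import *
t=viewer.grab_frame('top');s=viewer.grab_frame('scene')
for f,n in((t,'top'),(s,'scene')):
  for q in['large_1','small_1','balance','pan_left_floor']:
    for r in nets.trace(f,q)[:6]:
        m=r['pixels'];ys,xs=np.where(m);print(n,q,round(r['p'],2),np.round(r['at'],1),m.sum(),xs.min(),xs.max(),ys.min(),ys.max(),np.round(atz(f,r['at'],.148),3))
c=t['color'][180:250,110:380];cv2.imwrite('pics/tc.png',cv2.resize(c,None,fx=2.9,fy=2.9,interpolation=cv2.INTER_CUBIC)[:,:,::-1])
c=s['color'][100:300,210:390];cv2.imwrite('pics/sc.png',cv2.resize(c,None,fx=3,fy=3,interpolation=cv2.INTER_CUBIC)[:,:,::-1])
E
```

```text
top large_1 0.61 [271.5 219.3] 172 263 280 213 224 [ 0.585 -0.088  0.148]
top large_1 0.55 [174.6 213.5] 184 167 187 209 219 [0.602 0.149 0.148]
top small_1 0.61 [361.4 211.7] 108 355 368 207 218 [ 0.602 -0.309  0.148]
top small_1 0.59 [335.5 219.9] 89 328 341 215 222 [ 0.582 -0.245  0.148]
top small_1 0.57 [350.3 191. ] 140 345 358 186 198 [ 0.653 -0.283  0.148]
top small_1 0.5 [335.7 255. ] 136 330 343 251 262 [ 0.497 -0.243  0.148]
top small_1 0.17 [243.5 213.5] 8113 120 360 175 238 [ 0.6   -0.02   0.148]
top balance 0.81 [242.7 216.5] 7537 121 360 176 239 [ 0.593 -0.018  0.148]
top pan_left_floor 0.88 [185.4 211.9] 3216 119 236 186 234 [0.605 0.122 0.148]
scene large_1 0.87 [279.7 225.7] 379 273 290 213 238 [ 0.608 -0.119  0.148]
scene large_1 0.82 [326.9 165.6] 209 322 333 154 176 [0.62  0.124 0.148]
scene small_1 0.75 [265.3 249.3] 211 259 271 240 259 [ 0.611 -0.193  0.148]
scene small_1 0.66 [234.9 326.2] 283 228 243 317 338 [ 0.65  -0.379  0.148]
scene small_1 0.58 [264.5 332.6] 261 257 270 320 341 [ 0.707 -0.363  0.148]
scene small_1 0.57 [242.9 272.3] 187 240 253 262 284 [ 0.599 -0.268  0.148]
scene small_1 0.57 [211.8 281.1] 241 203 217 272 292 [ 0.553 -0.317  0.148]
scene balance 0.84 [292.5 222.8] 9269 218 359 104 305 [ 0.63  -0.097  0.148]
scene pan_left_floor 0.86 [325.  179.1] 1776 284 358 105 207 [0.637 0.074 0.148]
```

View pics/tc.png

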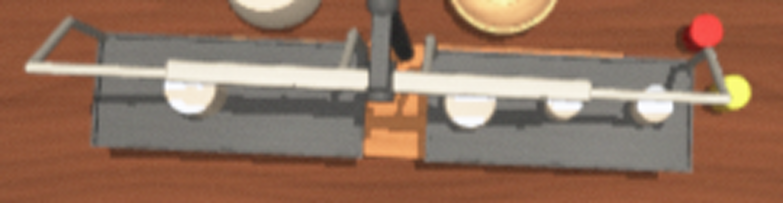

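View pics/sc.png

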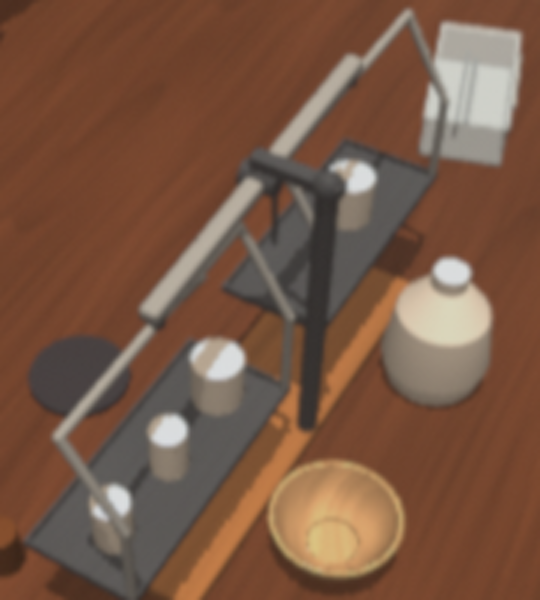

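Run:
```python
from h import *
from scipy.optimize import least_squares
t=viewer.grab_frame('top');s=viewer.grab_frame('scene')
T=lambda x,y:(x/2.9+110-.3,y/2.9+180-.3); S=lambda x,y:(x/3+210-.3,y/3+100-.3)
# (frame, side, cx, cy) local corner
obs=[(t,1,-50,118,T(94,146)),(t,1,-50,-118,T(360,158)),(t,1,50,118,T(101,37)),
(t,-1,-50,118,T(424,161)),(t,-1,-50,-118,T(691,171)),
(s,-1,-50,-118,S(27,540)),(s,-1,50,-118,S(138,602)),(s,-1,-50,118,S(190,342)),(s,-1,50,118,S(291,384)),
(s,1,-50,-118,S(224,290)),(s,1,50,-118,S(330,325)),(s,1,-50,118,S(346,141)),(s,1,50,118,S(438,178))]
def W(p,side,cx,cy,z):
    lx,ly=cx/1e3,cy/1e3+side*.145
    return [p[0]+np.cos(p[2])*lx-np.sin(p[2])*ly,p[1]+np.sin(p[2])*lx+np.cos(p[2])*ly,z]
def res(p):
    return np.concatenate([proj(f,W(p,sd,cx,cy,.105+.009*sd))-o for f,sd,cx,cy,o in obs])
r=least_squares(res,[.6,-.03,0],loss='soft_l1');p=r.x;print(p,np.degrees(p[2]));print(np.round(res(p).reshape(-1,2),1))
np.save('bal.npy',p)
# stones: local coordinates along y; 
c,sn=np.cos(p[2]),np.sin(p[2])
def loc(X): d=np.array(X[:2])-p[:2];return np.round([c*d[0]+sn*d[1],-sn*d[0]+c*d[1]],4)
for f,nm,px,z in[(t,'L1',T(193,92),.157),(t,'R large',T(470,104),.139),(t,'R s mid',T(563,103),.139),(t,'R s out',T(655,104),.139),
 (s,'L1',S(353,176),.157),(s,'R large',S(218,358),.139),(s,'R s mid',S(169,430),.139),(s,'R s out',S(111,501),.139)]:
    X=atz(f,px,z);print(nm,np.round(X,4),loc(X))
# overlay with 1mm check
img=t['color'].copy()
big=cv2.resize(img[170:260,110:380],None,fx=2.9,fy=2.9,interpolation=cv2.INTER_CUBIC)[:,:,::-1].copy()
for sd in(1,-1):
    for y in (-118,118):
        for x in(-50,50):
            q=(proj(t,W(p,sd,x,y,.105+.009*sd))-[110,170]+.3)*2.9;cv2.circle(big,tuple(q.astype(int)),3,(0,255,0),1)
cv2.imwrite('pics/ov.png',big)
```

```text
[ 0.6017728  -0.02478393 -0.04723505] -2.7063692845279874
[[-1.  -0.2]
 [ 1.1 -0.8]
 [-0.8 -2. ]
 [ 0.8 -0.8]
 [ 0.7 -0.8]
 [-0.6  0.1]
 [-0.5 -0.1]
 [ 0.2 -1.6]
 [ 0.5 -0.2]
 [-0.5 -2.1]
 [-2.   0.8]
 [-0.5 -1.9]
 [-0.1 -2.9]]
L1 [0.6058 0.1425 0.157 ] [-0.0039  0.1673]
R large [ 0.595  -0.0887  0.139 ] [-0.0037 -0.0641]
R s mid [ 0.5951 -0.1679  0.139 ] [ 1.000e-04 -1.432e-01]
R s out [ 0.5935 -0.2463  0.139 ] [ 0.0022 -0.2217]
L1 [0.6131 0.1419 0.157 ] [0.0034 0.167 ]
R large [ 0.5998 -0.0909  0.139 ] [ 0.0011 -0.0662]
R s mid [ 0.6007 -0.1719  0.139 ] [ 0.0059 -0.147 ]
R s out [ 0.5953 -0.2476  0.139 ] [ 0.0041 -0.2228]
```

View pics/ov.png

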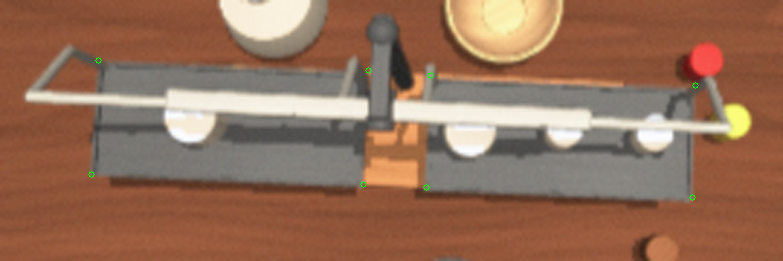

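```bash
cat >> h.py <<'E'
bal=np.load('bal.npy')
def w(lx,ly,z):
    c,s=np.cos(bal[2]),np.sin(bal[2]);return np.array([bal[0]+c*lx-s*ly,bal[1]+s*lx+c*ly,z])
def ori(th,sgn=-1,yaw=None):
    yaw=bal[2] if yaw is None else yaw
    th=np.radians(th);X=np.array([np.cos(yaw),np.sin(yaw),0]);Y=np.array([-np.sin(yaw),np.cos(yaw),0]);Z=np.array([0,0,1.])
    z=np.sin(th)*X-np.cos(th)*Z;y=sgn*Y;return np.stack([np.cross(y,z),y,z],1)
def tcp(lx,ly,z,R): return w(lx,ly,z)+R[:,2]*.011   # grasp point -> TCP
E
python3 - <<'E'
from h import *
for sg in(-1,1):
  for th in(45,55,60,65,70):
    R=ori(th,sg);print(sg,th)
    for q in[(-.13,-.222,.125),(.003,-.222,.123),(.0,.078,.133),(-.13,.078,.15)]:
        j=robot.ik(tcp(*q,R),R);print('  ',None if j is None else np.round(j,0))
for r in(.36,.4,.45):
  y=np.radians(85.35);R=ori(60,-1,y);j=robot.ik([r*np.cos(y),r*np.sin(y),.26],R);print(r,None if j is None else np.round(j))
E
```

```text
-1 45
   None
   [-20.  21. -17. -57. -15. 158.]
   None
   None
-1 55
   [ -47.   16.  -31.  -94.  -35. -146.]
   [ -34.   23.  -18.  -94.  -25. -157.]
   [ -14.   21.  -41. -161.  -28. -101.]
   [ -18.    9.  -55. -154.  -30. -104.]
-1 60
   [ -52.   19.  -34. -102.  -42. -133.]
   [ -40.   25.  -21. -106.  -33. -140.]
   [ -14.   23.  -45. -164.  -39.  -97.]
   [ -20.   13.  -60. -158.  -44.  -97.]
-1 65
   [ -57.   23.  -36. -108.  -50. -123.]
   [ -44.   28.  -24. -115.  -41. -129.]
   [ -15.   26.  -48. -165.  -50.  -94.]
   None
-1 70
   [ -60.   27.  -38. -112.  -58. -115.]
   [ -47.   30.  -27. -120.  -49. -120.]
   [ -16.   30.  -51. -166.  -61.  -92.]
   None
1 45
   [-32.  13. -28. -69. -22.  -1.]
   [-20.  21. -17. -57. -15. -22.]
   None
   None
1 55
   [-47.  16. -31. -94. -35.  34.]
   [-34.  23. -18. -94. -25.  23.]
   [ -14.   21.  -41. -161.  -28.   79.]
   [ -18.    9.  -55. -154.  -30.   76.]
1 60
   [ -52.   19.  -34. -102.  -42.   47.]
   [ -40.   25.  -21. -106.  -33.   40.]
   [ -14.   23.  -45. -164.  -39.   83.]
   [ -20.   13.  -60. -158.  -44.   83.]
1 65
   [ -57.   23.  -36. -108.  -50.   57.]
   [ -44.   28.  -24. -115.  -41.   51.]
   [ -15.   26.  -48. -165.  -50.   86.]
   None
1 70
   [ -60.   27.  -38. -112.  -58.   65.]
   [ -47.   30.  -27. -120.  -49.   60.]
   [ -16.   30.  -51. -166.  -61.   88.]
   None
0.36 None
0.4 None
0.45 None
```

Run:
```python
from h import *
a=np.radians(85.35)
print('A',robot.ik([.4*np.cos(a),.4*np.sin(a),.35],sensors.state()['tcp_rot']))
for th in(50,55,60,65):
 R=ori(th)
 for q in[(-.2,-.222,.25),(-.2,-.222,.2),(-.15,-.222,.25),(-.15,-.222,.2),(-.13,-.222,.125),(-.2,.078,.25),(-.15,.078,.25),(-.12,.078,.2),(-.1,.078,.15)]:
  j=robot.ik(tcp(*q,R),R);print(th,q,None if j is None else np.round(j))
```

```text
A [ 1.08896370e+02 -4.74128251e+00 -1.62096252e+01 -7.16196079e-04
 -7.85298214e+01 -3.83655654e+01]
50 (-0.2, -0.222, 0.25) [-32.  -6. -31. -52. -28. 158.]
50 (-0.2, -0.222, 0.2) [-38.  -0. -32. -64. -29. 176.]
50 (-0.15, -0.222, 0.25) [-26.  -2. -28. -49. -24. 153.]
50 (-0.15, -0.222, 0.2) [-32.   3. -29. -63. -25. 171.]
50 (-0.13, -0.222, 0.125) [ -40.   14.  -29.  -84.  -28. -161.]
50 (-0.2, 0.078, 0.25) None
50 (-0.15, 0.078, 0.25) None
50 (-0.12, 0.078, 0.2) None
50 (-0.1, 0.078, 0.15) [ -13.    9.  -44. -147.  -15. -115.]
55 (-0.2, -0.222, 0.25) [-40.  -5. -30. -65. -33. 174.]
55 (-0.2, -0.222, 0.2) [ -46.    2.  -33.  -76.  -36. -168.]
55 (-0.15, -0.222, 0.25) [-34.  -1. -27. -64. -28. 171.]
55 (-0.15, -0.222, 0.2) [ -40.    5.  -29.  -77.  -31. -171.]
55 (-0.13, -0.222, 0.125) [ -47.   16.  -31.  -94.  -35. -146.]
55 (-0.2, 0.078, 0.25) None
55 (-0.15, 0.078, 0.25) None
55 (-0.12, 0.078, 0.2) [ -11.    0.  -42. -137.  -10. -128.]
55 (-0.1, 0.078, 0.15) [ -17.   11.  -51. -156.  -29. -103.]
60 (-0.2, -0.222, 0.25) [ -48.   -3.  -31.  -76.  -39. -171.]
60 (-0.2, -0.222, 0.2) [
[... 261 characters left out ...]
15, 0.078, 0.25) None
60 (-0.12, 0.078, 0.2) [ -17.    3.  -51. -150.  -26. -110.]
60 (-0.1, 0.078, 0.15) [ -18.   15.  -56. -159.  -42.  -98.]
65 (-0.2, -0.222, 0.25) [ -55.   -1.  -33.  -85.  -46. -159.]
65 (-0.2, -0.222, 0.2) [ -60.    7.  -36.  -92.  -49. -144.]
65 (-0.15, -0.222, 0.25) [ -49.    2.  -30.  -87.  -41. -160.]
65 (-0.15, -0.222, 0.2) [ -53.    9.  -33.  -96.  -45. -145.]
65 (-0.13, -0.222, 0.125) [ -57.   23.  -36. -108.  -50. -123.]
65 (-0.2, 0.078, 0.25) [ -14.  -15.  -50. -133.  -14. -131.]
65 (-0.15, 0.078, 0.25) [ -16.   -8.  -49. -142.  -20. -121.]
65 (-0.12, 0.078, 0.2) [ -20.    6.  -56. -155.  -39. -102.]
65 (-0.1, 0.078, 0.15) [ -20.   20.  -60. -161.  -55.  -94.]
```

Run:
```python
from h import *
R=ori(60)
J=np.array(robot.ik(tcp(-.2,-.222,.25,R),R))
robot.set_joints([60,-5,-16,0,-78.5,-38])
s=sensors.state();print(s['clock'],s['ee_pos'])
J=np.array(robot.ik(tcp(-.2,-.222,.25,R),R)); print(J)
a=J.copy();a[0]=30;robot.set_joints(a)
s=sensors.state();print(s['clock'],s['ee_pos'])
robot.set_joints(J)
s=sensors.state();print(s['clock'],s['ee_pos'])
robot.move_linear(tcp(-.13,-.222,.125,R),R,velocity=.2)
s=sensors.state();print(s['clock'],s['ee_pos'],s['joints'],tcp(-.13,-.222,.125,R))
for n in('wrist','scene','top'):
    f=viewer.grab_frame(n);cv2.imwrite(f'pics/{n}1.png',f['color'][:,:,::-1])
```

```text
2.1833 [0.3221005  0.23901441 0.35269182]
[ -48.07079285   -3.11998253  -31.204123    -75.90959188  -39.44754413
 -171.14897164]
4.1833 [0.31530785 0.3434709  0.24449604]
6.2583 [ 0.40130213 -0.2370281   0.24452385]
7.125 [ 0.4710997  -0.24070757  0.11977128] [ -52.22356039   19.03683992  -33.607729   -102.27000783  -42.41746279
 -133.17393655] [ 0.47095117 -0.24084785  0.1195    ]
```

View pics/wrist1.png

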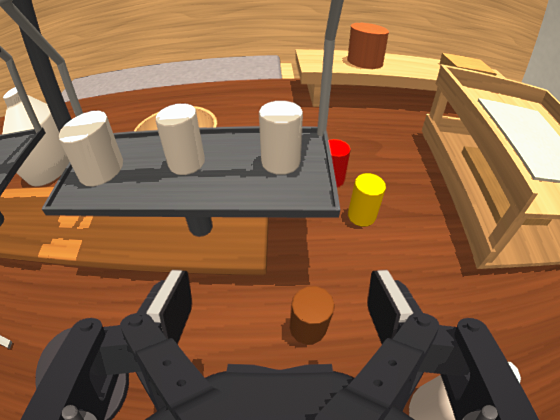

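View pics/scene1.png

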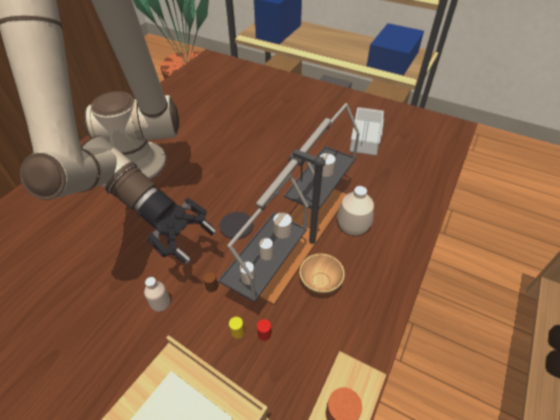

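```bash
cat >> h.py <<'E'
def wproj(f,st,X):
    T=np.eye(4);T[:3,:3]=st['tcp_rot'];T[:3,3]=st['ee_pos'];T=T@f['mount'];Ti=np.linalg.inv(T)
    c=Ti[:3,:3]@np.asarray(X)+Ti[:3,3];r=np.hypot(c[0],c[1]);a=np.arctan2(r,c[2])
    return np.array([f['cx'],f['cy']])+f['fx']*a*c[:2]/r
def cyl(f,st,x,y,z,rad,h=.048):
    P=[wproj(f,st,[x+rad*np.cos(t),y+rad*np.sin(t),zz]) for zz in(z,z+h) for t in np.linspace(0,6.28,48)]
    hull=cv2.convexHull(np.array(P,np.float32));m=np.zeros((420*4,560*4),np.uint8)
    cv2.fillConvexPoly(m,((hull+.5)*4).astype(np.int32),1);return cv2.resize(m.astype(np.float32),(560,420),interpolation=cv2.INTER_AREA),hull
def fit(f,st,mask,x0,rad):
    from scipy.optimize import minimize
    g=lambda p:np.abs(cyl(f,st,*p,rad)[0]-mask).sum()
    best=minimize(g,x0,method='Nelder-Mead',options=dict(initial_simplex=np.array([x0]+[np.array(x0)+d for d in np.eye(3)*.012]),xatol=1e-4,fatol=.5))
    return best.x,best.fun
def loc(X): 
    c,s=np.cos(bal[2]),np.sin(bal[2]);d=np.array(X[:2])-bal[:2];return np.round([c*d[0]+s*d[1],-s*d[0]+c*d[1]],4)
E
python3 - <<'E'
from h import *
st=sensors.state();f=viewer.grab_frame('wrist')
img=f['color'][:,:,::-1].copy()
for q,rad in(('large_1',.022),('small_1',.0155)):
  for r in nets.trace(f,q)[:6]:
    m=r['pixels'].astype(np.float32)
    if r['p']<.3 or r['at'][1]>175 or r['at'][0]>305: print(q,'skip',r['p'],r['at']);continue
    col=f['color'][r['pixels']].mean(0)
    x0=min([w(0,y,.091) for y in(-.066,-.145,-.222)],key=lambda X:np.abs(wproj(f,st,X+[0,0,.024])-r['at']).sum())
    p,e=fit(f,st,m,x0,rad);print(q,r['p'],r['at'],m.sum(),'err',e,np.round(p,4),loc(p),col)
    cv2.drawContours(img,[cyl(f,st,*p,rad)[1].astype(int)],-1,(0,255,0),1)
for y in(-.145-.118,-.145+.118):
  for x in(-.05,.05):
    cv2.circle(img,tuple(wproj(f,st,w(x,y,.096)).astype(int)),3,(0,0,255),1)
cv2.imwrite('pics/w1c.png',cv2.resize(img[80:230,30:360],None,fx=2.4,fy=2.4))
E
```

```text
large_1 0.88 [89.5, 150.6] 3257.0 err 124.875 [ 0.6057 -0.0851  0.0854] [ 0.0068 -0.06  ] [180.06754682 165.86859073 146.41019343]
small_1 0.97 [280.9, 137.4] 2708.0 err 91.625 [ 0.6026 -0.2494  0.0847] [ 0.0114 -0.2243] [188.08419498 173.566839   154.39697194]
small_1 skip 0.84 [337.7, 161.0]
small_1 0.81 [180.8, 138.0] 2553.0 err 79.4375 [ 0.6042 -0.17    0.0868] [ 0.0093 -0.1449] [184.85037211 170.35487662 151.21699961]
small_1 skip 0.8 [366.9, 198.7]
small_1 skip 0.62 [308.9, 316.3]
```

View pics/w1c.png

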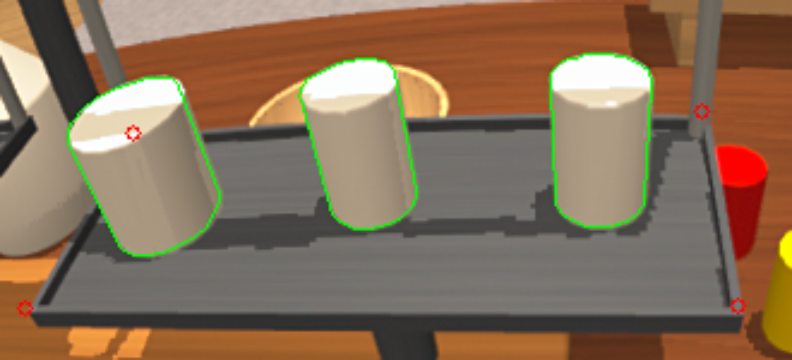

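Run:
```python
from h import *
from scipy.optimize import minimize
R=ori(60)
def look():
    st=sensors.state();f=viewer.grab_frame('wrist')
    for r in nets.trace(f,'small_1')[:6]:
        col=f['color'][r['pixels']].mean(0)
        if r['p']<.3 or col[2]<110: continue
        m=r['pixels'].astype(np.float32)
        for z in(.088,.091):
            b=minimize(lambda p:np.abs(cyl(f,st,p[0],p[1],z,.0155)[0]-m).sum(),[.6,-.248 if r['at'][0]>230 else -.17],method='Nelder-Mead',options=dict(initial_simplex=[[.6,-.248 if r['at'][0]>230 else -.17],[.61,-.24 if r['at'][0]>230 else -.17],[.6,-.235 if r['at'][0]>230 else -.155]]))
            print(r['at'],z,np.round(b.x,4),loc(b.x),round(b.fun))
    return f
look()
robot.move_linear(tcp(-.065,-.2235,.124,R),R,velocity=.12)
s=sensors.state();print(s['clock'],s['ee_pos'],s['force'])
f=look();cv2.imwrite('pics/wrist2.png',f['color'][:,:,::-1])
f=viewer.grab_frame('top');cv2.imwrite('pics/top2.png',cv2.resize(f['color'][160:300,200:400],None,fx=4,fy=4)[:,:,::-1])
```

```text
[181.8, 137.1] 0.088 [ 0.6021 -0.171 ] [ 0.0072 -0.146 ] 83
[181.8, 137.1] 0.091 [ 0.5989 -0.1719] [ 0.0041 -0.147 ] 131
[280.5, 137.0] 0.088 [ 0.5984 -0.2492] [ 0.0072 -0.2243] 94
[280.5, 137.0] 0.091 [ 0.5952 -0.249 ] [ 0.0041 -0.2243] 156
8.2167 [ 0.53532854 -0.24492559  0.11802723] [-0.10584685  0.28581173 -0.07961625]
[279.3, 195.0] 0.088 [ 0.5964 -0.2492] [ 0.0052 -0.2244] 130
[279.3, 195.0] 0.091 [ 0.5936 -0.249 ] [ 0.0024 -0.2243] 227
[156.3, 194.3] 0.088 [ 0.6018 -0.1704] [ 0.0069 -0.1455] 169
[156.3, 194.3] 0.091 [ 0.5998 -0.1715] [ 0.005  -0.1467] 288
```

View pics/wrist2.png

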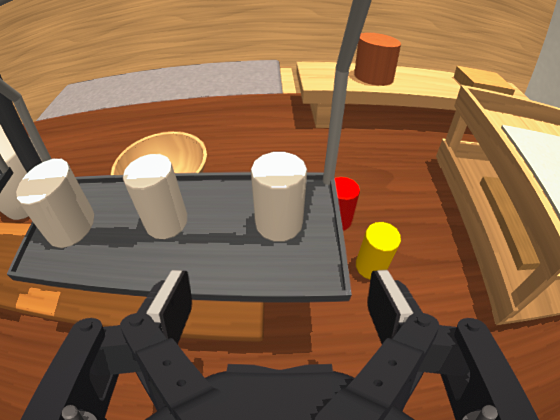

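View pics/top2.png

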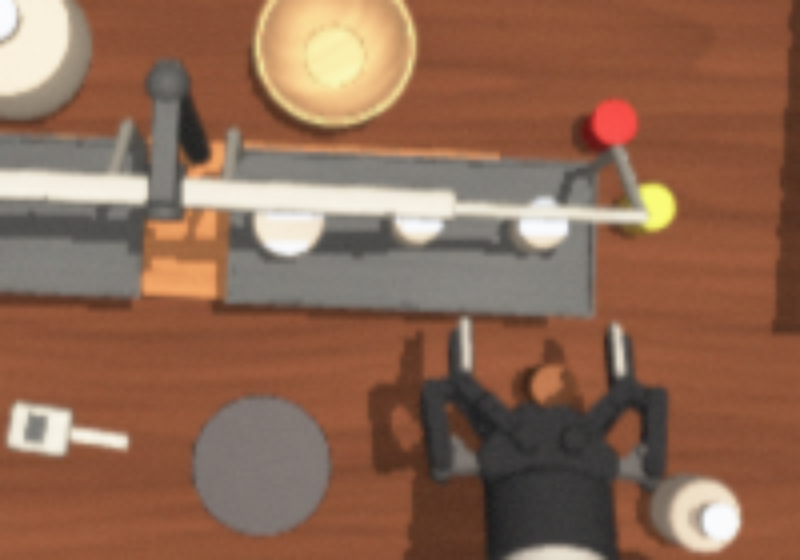

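Run:
```python
from h import *
R=ori(60)
hit=robot.move_linear(tcp(.004,-.2242,.122,R),R,velocity=.08,force_limit=6)
s=sensors.state();print(hit,s['clock'],s['ee_pos'],s['force'],tcp(.004,-.2242,.122,R))
f=viewer.grab_frame('wrist');cv2.imwrite('pics/wrist3.png',f['color'][:,:,::-1])
```

```text
False 9.3833 [ 0.60428569 -0.24923286  0.11625339] [-0.17093092 -1.03210654 -0.2061568 ] [ 0.60469783 -0.24937254  0.1165    ]
```

View pics/wrist3.png

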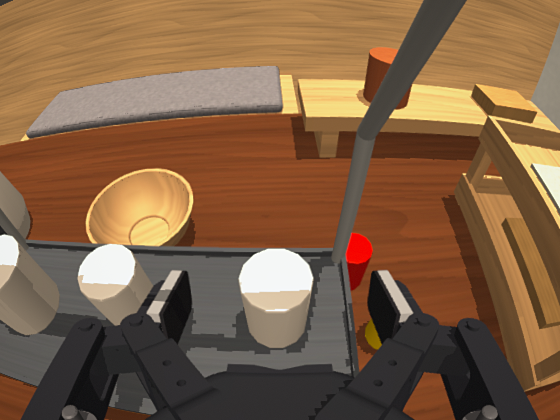

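Run:
```python
from h import *
R=ori(60)
robot.close()
s=sensors.state();print(s['clock'],s['grip_width'],s['force'])
robot.move_linear(tcp(.004,-.2242,.140,R),R,velocity=.06)
s=sensors.state();print(s['clock'],s['grip_width'],s['force'])
st=s;f=viewer.grab_frame('wrist');cv2.imwrite('pics/wrist4.png',f['color'][:,:,::-1])
for r in nets.trace(f,'small_1')[:3]:
    print(r['p'],r['at'],r['pixels'].sum(),f['color'][r['pixels']].mean(0))
f=viewer.grab_frame('scene');cv2.imwrite('pics/scene4.png',cv2.resize(f['color'][100:310,180:390],None,fx=2.8,fy=2.8,interpolation=cv2.INTER_CUBIC)[:,:,::-1])
```

```text
9.9833 0.02949466200509696 [-0.5984606   0.34389256  1.65482128]
10.4333 0.02941035528532808 [-0.84005977 -0.63351539 -0.63103998]
0.92 [280.5, 294.2] 5920 [201.76435811 192.75675676 179.74662162]
0.86 [124.3, 293.6] 3018 [209.5695825  202.42147117 191.157389  ]
0.81 [352.2, 269.3] 1007 [196.46276068  14.24131082   7.34359484]
```

View pics/wrist4.png

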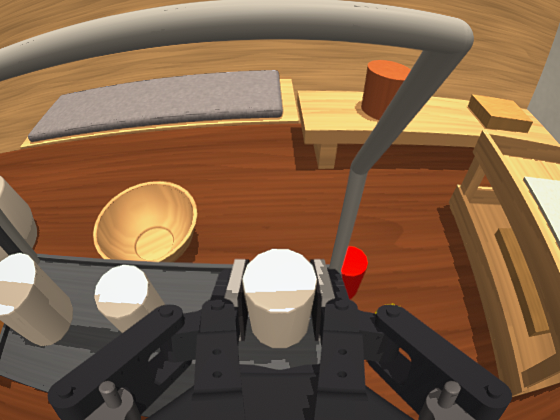

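View pics/scene4.png

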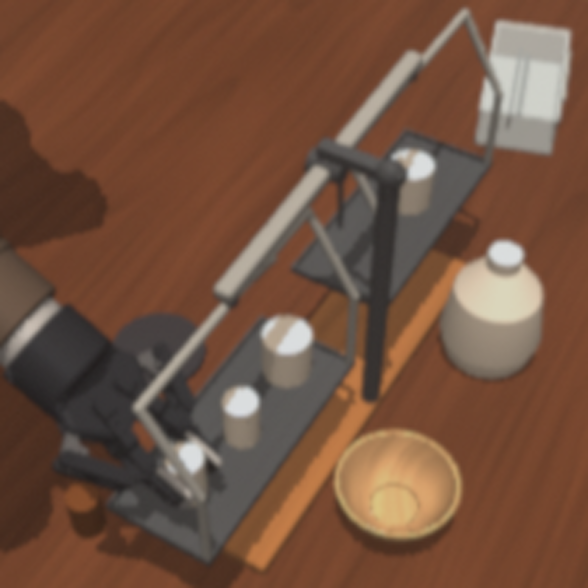

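Run:
```python
from h import *
R=ori(60)
robot.move_linear(tcp(.004,-.2242,.150,R),R,velocity=.08)
robot.move_linear(tcp(-.13,-.2242,.165,R),R,velocity=.12)
print(sensors.state()['clock'])
robot.move_linear(tcp(-.12,.078,.165,R),R,velocity=.15)
s=sensors.state();print(s['clock'],s['ee_pos'],s['grip_width'],s['force'],s['joints'])
for n in('wrist','scene','top'):
    f=viewer.grab_frame(n);cv2.imwrite(f'pics/{n}5.png',f['color'][:,:,::-1])
    if n=='wrist':
        for r in nets.trace(f,'large_1')[:3]:
            if r['p']<.3: continue
            print(r['p'],r['at'],f['color'][r['pixels']].mean(0))
            p,e=fit(f,s,r['pixels'].astype(np.float32),w(0,.167,.106),.022);print(np.round(p,4),loc(p),e)
```

```text
12.1333
14.3 [0.49521771 0.05814308 0.15969345] 0.029634639777092433 [ 0.16651417 -0.02094271 -0.26289604] [ -19.1757776    10.0632923   -56.4976824  -156.47526928  -37.91884797
 -100.54747609]
0.87 [442.2, 189.3] [180.49060881 167.02299223 148.90090674]
[ 27.8681  14.6448 -49.6574] [26.5433 15.9407] 3088.1875
0.73 [166.0, 173.2] [181.48192771 168.59481404 151.31875327]
[0.6157 0.1447 0.1035] [0.0059 0.17  ] 115.5625
0.38 [301.4, 200.1] [92.86345814 88.53296992 83.15134127]
[0.5595 0.1641 0.1261] [-0.0512  0.1866] 37322.125
```

View pics/wrist5.png

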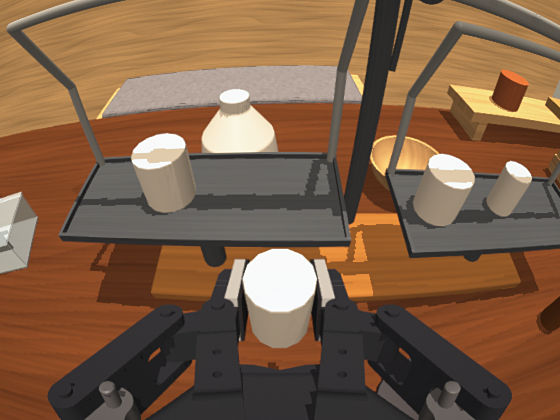

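View pics/scene5.png

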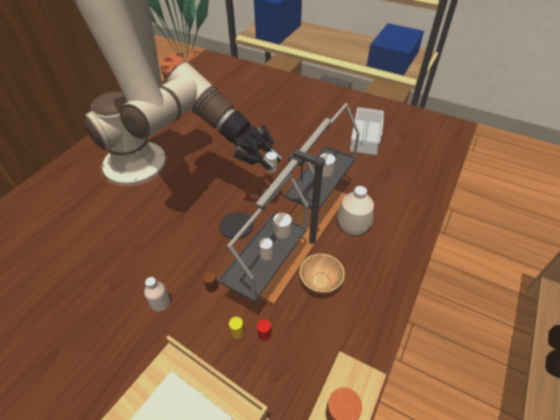

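Run:
```python
from h import *
R=ori(60)
robot.move_linear(tcp(-.003,.078,.160,R),R,velocity=.1)
s=sensors.state();print(s['clock'],s['ee_pos'],s['force'])
robot.move_linear(tcp(-.003,.078,.143,R),R,velocity=.06)
s0=sensors.state();print(s0['clock'],s0['ee_pos'],s0['force'])
hit=robot.move_linear(tcp(-.003,.078,.1300,R),R,velocity=.02,force_limit=5)
robot.wait(.5)
s=sensors.state();print(hit,s['clock'],s['ee_pos'],tcp(-.003,.078,.1300,R),s['force'],s['force']-s0['force'])
for n in('wrist','scene'):
    f=viewer.grab_frame(n);cv2.imwrite(f'pics/{n}6.png',f['color'][:,:,::-1])
c=f['color'][100:300,210:390];cv2.imwrite('pics/sc6.png',cv2.resize(c,None,fx=3,fy=3,interpolation=cv2.INTER_CUBIC)[:,:,::-1])
```

```text
15.825 [0.6113486  0.05292656 0.15433151] [ 0.69126685 -0.12864461 -0.55854095]
16.2583 [0.61179947 0.0527748  0.13727259] [-0.14494362 -0.03962951 -0.22066973]
False 17.5583 [0.61194198 0.05283585 0.12454747] [0.61197477 0.05282091 0.1245    ] [ 0.10537273  0.4715528  -0.3493397 ] [ 0.25031635  0.51118231 -0.12866997]
```

View pics/wrist6.png

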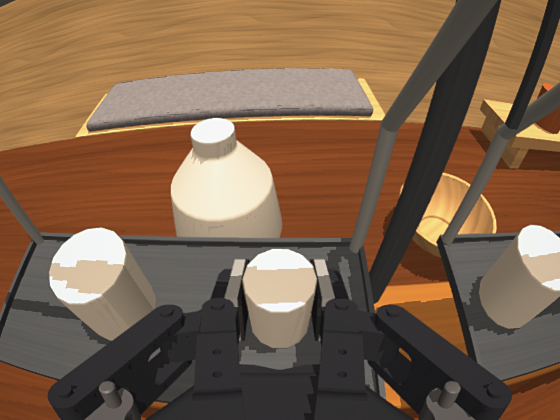

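View pics/sc6.png

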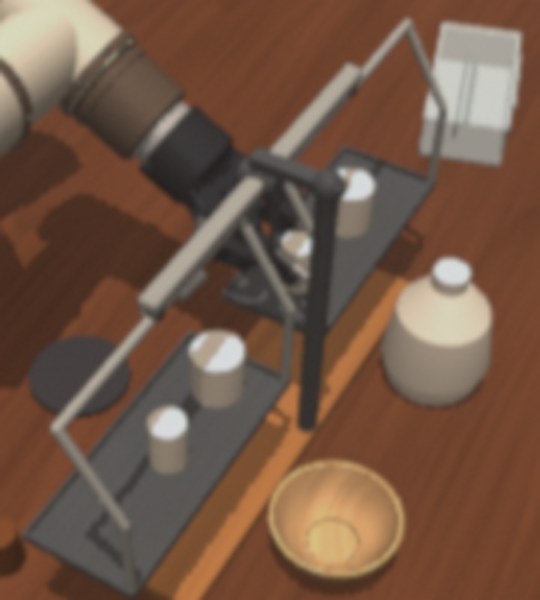

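Run:
```python
from h import *
R=ori(60)
robot.open_gripper()
s=sensors.state();print(s['clock'],s['grip_width'],s['force'])
robot.wait(.6)
f=viewer.grab_frame('wrist');cv2.imwrite('pics/wrist7.png',f['color'][:,:,::-1])
robot.move_linear(tcp(-.05,.078,.136,R),R,velocity=.06)
robot.move_linear(tcp(-.12,.078,.16,R),R,velocity=.12)
robot.wait(.5)
s=sensors.state();print(s['clock'],s['ee_pos'],s['force'])
for n in('wrist','scene'):
    f=viewer.grab_frame(n);cv2.imwrite(f'pics/{n}8.png',f['color'][:,:,::-1])
c=f['color'][100:300,210:390];cv2.imwrite('pics/sc8.png',cv2.resize(c,None,fx=3,fy=3,interpolation=cv2.INTER_CUBIC)[:,:,::-1])
```

```text
18.2417 0.08533972203441507 [-0.70125585 -0.07868428  0.34450053]
21.1 [0.49514953 0.05837296 0.15435035] [-0.27626777 -0.50745266 -0.30532076]
```

View pics/wrist8.png

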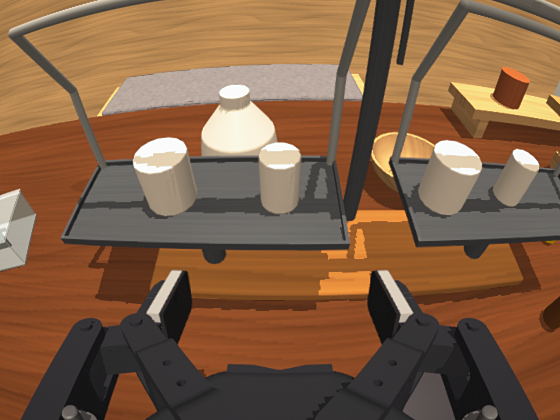

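View pics/sc8.png

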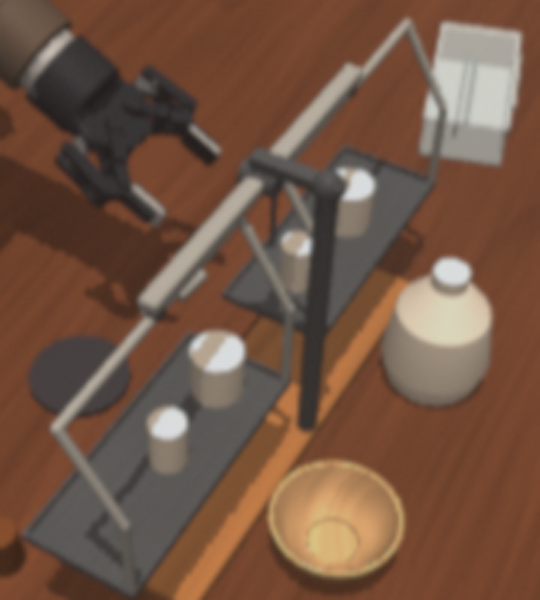

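Run:
```python
from h import *
R=ori(60)
robot.move_linear(tcp(-.13,0,.165,R),R,velocity=.12)
robot.wait(.3)
s=sensors.state();f=viewer.grab_frame('wrist');print(s['clock'])
img=f['color'][:,:,::-1].copy()
for q,rad in(('large_1',.022),('small_1',.0155)):
  for r in nets.trace(f,q)[:6]:
    col=f['color'][r['pixels']].mean(0)
    if r['p']<.3 or col[2]<110 or r['pixels'].sum()>5000: continue
    g=min([w(0,y,.1) for y in(-.066,-.145,.17,.078)],key=lambda X:np.abs(wproj(f,s,X+[0,0,.024])-r['at']).sum())
    p,e=fit(f,s,r['pixels'].astype(np.float32),g,rad);print(q,r['p'],r['at'],np.round(p,4),loc(p),round(e))
    cv2.drawContours(img,[cyl(f,s,*p,rad)[1].astype(int)],-1,(0,255,0),1)
for n,dz in((0,0),):
  for sd in(1,-1):
    for y in(-.117,.117):
      q=wproj(f,s,w(-.05,sd*.145+y,.105));print(sd,y,np.round(q,1))
      cv2.circle(img,tuple(q.astype(int)),2,(0,0,255),1)
cv2.imwrite('pics/w9.png',cv2.resize(img[100:270],None,fx=1.42,fy=1.42,interpolation=cv2.INTER_CUBIC))
for n in('top',):
    f=viewer.grab_frame(n);cv2.imwrite('pics/top9.png',f['color'][:,:,::-1])
```

```text
22.3083
large_1 0.9 [359.2, 172.8] [ 0.6057 -0.0951  0.0934] [ 0.0072 -0.0701] 106
1 -0.117 [240.  233.7]
1 0.117 [  9.5 228.6]
-1 -0.117 [547.2 228.1]
-1 0.117 [315.2 233.7]
```

View pics/w9.png

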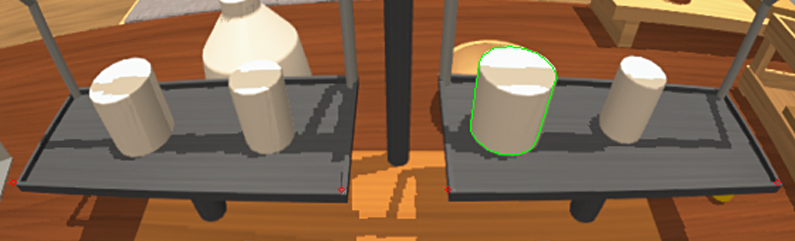

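View pics/top9.png

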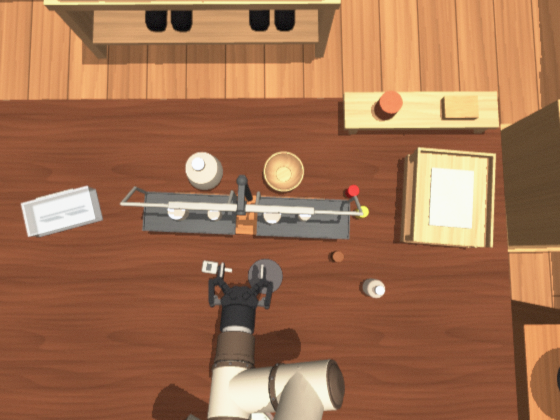

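Run:
```python
from h import *
s=sensors.state()
for k in range(2):
 f=viewer.grab_frame('wrist')
 for q,rad in(('large_1',.022),('small_1',.0155)):
  for r in nets.trace(f,q)[:8]:
    col=f['color'][r['pixels']].mean(0)
    if not(r['p']>.3 and 120<r['at'][1]<200 and r['pixels'].sum()<5000 and col[2]>100): continue
    g=min([w(0,y,.1) for y in(-.066,-.145,.17,.078)],key=lambda X:np.abs(wproj(f,s,X+[0,0,.024])-r['at']).sum())
    p,e=fit(f,s,r['pixels'].astype(np.float32),g,rad);print(q,round(r['p'],2),r['at'],np.round(p,4),loc(p),round(e))
a=f['color'][215:260,150:240];b=f['color'][215:260,315:405][:,::-1]
cv2.imwrite('pics/edge.png',cv2.resize(np.hstack([a,b]),None,fx=4.4,fy=8,interpolation=cv2.INTER_NEAREST)[:,:,::-1])
```

```text
large_1 0.66 [91.0, 175.9] [0.6148 0.1462 0.0947] [0.0049 0.1714] 66
large_1 0.65 [357.6, 168.9] [ 0.6021 -0.0936  0.0965] [ 0.0036 -0.0687] 103
small_1 0.97 [444.2, 169.6] [ 0.6056 -0.1788  0.0938] [ 0.011  -0.1537] 54
small_1 0.75 [185.3, 175.9] [0.6083 0.0541 0.0928] [0.0028 0.0791] 97
small_1 0.44 [172.7, 127.9] [0.6666 0.0725 0.1154] [0.0602 0.1002] 1605
large_1 0.64 [357.7, 170.5] [ 0.6029 -0.0938  0.0959] [ 0.0043 -0.0689] 105
large_1 0.62 [90.0, 176.9] [0.6159 0.1474 0.0933] [0.006  0.1727] 81
small_1 0.8 [443.7, 167.4] [ 0.6046 -0.1776  0.0953] [ 0.01   -0.1525] 82
small_1 0.76 [184.0, 175.2] [0.6095 0.0545 0.0912] [0.0039 0.0796] 89
```

View pics/edge.png

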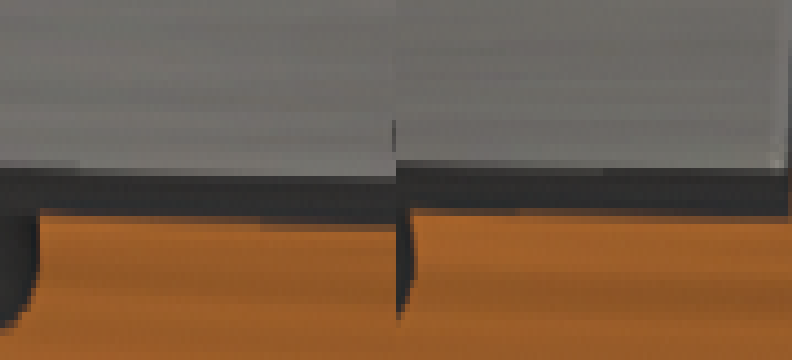

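Run:
```python
from h import *
a=cv2.imread('pics/scene0.png');F=viewer.grab_frame('scene')
c=F['color'][:,:,::-1].copy()
b=cv2.imread('pics/scene8.png');b5=cv2.imread('pics/scene5.png')
ga,gc,gb=[cv2.cvtColor(x,cv2.COLOR_BGR2GRAY) for x in(a,c,b)]
pred={}
for nm,sd,y,x in[('Llarge',1,.170,.003),('Rlarge',-1,-.067,.003),('Rsmid',-1,-.147,.004),('Lcorner',1,.263,.05),('Linnear',1,.027,-.05),('Rinner',-1,-.027,.05),('Routnear',-1,-.263,-.05),('Routfar',-1,-.263,.05)]:
    base=.1+.0087*sd
    z=base+(.03 if 'l' in nm[1:2] or 's' in nm[1:2] else .003)
    P=proj(F,w(x,y,z)); Q=proj(F,w(x,y,z-.0087*sd));pv=Q-P
    h=11 if 'c' not in nm else 8
    for g,t in((gc,'now'),(gb,'8')):
        x0,y0=np.round(P).astype(int)
        W=np.eye(2,3,dtype=np.float32);W[:,2]=pv
        T=cv2.resize(ga[y0-h:y0+h+1,x0-h:x0+h+1],None,fx=1,fy=1).astype(np.float32)
        W[:,2]=pv+[x0-h,y0-h]
        try:
            cc,W=cv2.findTransformECC(T,g.astype(np.float32),W,cv2.MOTION_TRANSLATION,(3,200,1e-5),None,3)
            d=W[:,2]-[x0-h,y0-h];fr=d@pv/(pv@pv);print(nm,t,'cc %.3f'%cc,np.round(d,2),'pred',np.round(pv,2),'frac %.2f'%fr)
        except cv2.error as e: print(nm,t,'fail')
```

```text
Llarge now cc 0.969 [-0.15  2.44] pred [-0.26  2.38] frac 1.02
Llarge 8 cc 0.969 [-0.14  2.44] pred [-0.26  2.38] frac 1.02
Rlarge now cc 0.997 [ 0.   -2.45] pred [-0.   -2.29] frac 1.07
Rlarge 8 cc 0.997 [ 0.01 -2.45] pred [-0.   -2.29] frac 1.07
Rsmid now cc 0.999 [-0.12 -2.4 ] pred [-0.13 -2.23] frac 1.08
Rsmid 8 cc 0.999 [-0.13 -2.4 ] pred [-0.13 -2.23] frac 1.07
Lcorner now cc 0.988 [0.18 0.14] pred [-0.41  2.29] frac 0.04
Lcorner 8 cc 0.988 [0.17 0.14] pred [-0.41  2.29] frac 0.05
Linnear now cc 0.870 [-3.45  1.36] pred [-0.    2.27] frac 0.60
Linnear 8 cc 0.859 [-3.58  1.54] pred [-0.    2.27] frac 0.68
Rinner now cc 0.985 [ 0.   -1.34] pred [ 0.16 -2.2 ] frac 0.61
Rinner 8 cc 0.985 [ 0.03 -1.37] pred [ 0.16 -2.2 ] frac 0.62
Routnear now cc 0.972 [ 0.17 -0.55] pred [-0.48 -2.06] frac 0.24
Routnear 8 cc 0.972 [ 0.15 -0.54] pred [-0.48 -2.06] frac 0.23
Routfar now cc 0.966 [-0.29 -1.3 ] pred [-0.21 -1.98] frac 0.67
Routfar 8 cc 0.965 [-0.31 -1.3 ] pred [-0.21 -1.98] frac 0.66
```

Run:
```python
from h import *
robot.job_done();print(sensors.state()['clock'])
```

```text
the job is handed in; nothing more can be done
the job is handed in; nothing more can be done
```

I moved one stone, and the balance now rests level as far as I could measure. Each pan holds one large and one small stone. The job was handed in with the robot clock at about 23 s of the 53 s allowed.

- **Starting state:** the right pan held a large and two small stones, and the left pan held one large.
- **The move:** I took the outer small white stone from the right pan with a tilted grip from the near side. I lowered it onto the left pan until that pan had sunk to about level, then released it. The brown, red and yellow look-alikes were not touched.
- **Final pictures:** all four stones stand upright, the key, coaster, bowl, bottle and diffuser look unmoved, and the gripper is clear of everything.
- **Level check, scene camera:** the three stones that stayed put shifted 1.02 to 1.08 times what going from the stop to level predicts. That leaves the beam within about 0.005 rad of level.
- **Checks that disagreed:**
  - Wrist-camera fits put the left stones about 2 mm lower than the right. I put that down to camera calibration, but did not confirm it.
  - The pan-corner shifts were unusable because the background was mixed in.
  - The force reading was too noisy to confirm contact during the set-down, so I relied on seeing the pan move.

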